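# Slide a thin sharpening plate out over the bench end and load it in its holder

## Robot

A 6-joint arm with a two-finger parallel gripper is mounted at the origin on a cart in front of the work surface, level with it; the furniture and walls round the work are solid. World frame = base frame: x ahead of the robot, y to its left, z up, the work surface at z = 0. Lengths are in m, angles in degrees, forces in N, time in s.
With the tool pointing down it reaches from about 0.4 to 0.825 m from the base axis. Payload 7 kg.
Tool frame: the origin (TCP) lies at the very end of the fingers, on their centre line; the grasp point (between the pads) lies 19 mm behind it (ctrl.grip_depth is the distance from the TCP to the grasp point, in m); z points along the fingers, y is the line along which they close (so a half turn about z gives the same grasp; the last joint's range is limited). The gripper opens to 88 mm and grips with 3 to 60 N. Pads are 19 mm wide; open, the fingers measure 130 mm over their backs; the gripper's body (78 mm by 193 mm) begins 47 mm behind the grasp point.
Start: joints at [-52.649, 20.546, 0.682, 0, -70.136, -16.507], TCP at [0.24, -0.631, 0.227] pointing down, gripper open.
Joint ranges: [-176.03, 176.03], [-82.01, 121.73], [-58.28, 71.71], [-173.87, 95.51], [-174.79, -0.11], [-173.66, 173.66]. Speed limits (degrees/s): [136.94, 136.94, 172.46, 180, 180, 180].

## Interface

Orientations are given as [roll, pitch, yaw] about the fixed x, y, z axes, in that order (R = Rz(yaw) Ry(pitch) Rx(roll)).
In Python, from plant import get_obs, eyes, ctrl, spotter gives the robot as it stands.
- The arm moves only by the shell command python3 -m crank 'ROWS'. ROWS is JSON, one flat list of numbers, 7 for each row, row after row: the turn, a rotation vector about the tool's x, y, z in rad, then the shift along the tool's x, y, z in mm, then the opening, from 0 (shut) to 1 (fully open). A call has 1 to 5 rows; each row shifts and turns the commanded pose from where the row before left it, along the tool's axes as they then stand; what a row does not reach is not made up. A row lasts 1/8 s, in which the tool goes at most 62.5 mm and 10.7 degrees, less where a joint would pass 70% of its speed; a pose out of reach is approached as far as the arm can. A call is refused whole if a number of a shift passes 62.5 or a number of a turn 0.188, either way. A call with a gripper value outside its range is refused whole. The fingers move at their own pace and stop on an object; the grip force is fixed at half the most. Time passes only in rows, so rows that do not move let the fingers close. It gives the time, the measured TCP pose, the force, the opening and the grip force at its end, in the units of the state.
- get_obs(): the state, without advancing time (a new reading comes with each control period).
- eyes.snapshot(name): name is "scene" or "side" or "wrist"; returns the picture (420x560x3 uint8, blue, green, red); there is no depth.
- eyes.camera_model(name): a dict with "fx", "fy", "cx", "cy" (pixels), "D" ([k1, k2, p1, p2, k3] as OpenCV has them; the pictures are not rectified), "extrinsics" (4x4, takes a point from camera to world coordinates). Camera axes: x right, y down, z forward; pixel columns grow to the right and rows downward; lengths in m; the calibration is good to about 2 mm. A picture is of the moment at which its call begins: read the wrist's pose just before it. camera_model takes no time and is no camera call; for the wrist camera it gives the pose at the moment of the call.
- ctrl.close_job(): hands the job in; it is judged then, once.
Trained networks look in the newest picture that a camera, given by its name, has taken for a name from the list of things; names that differ only in an ending like _2 or _b are one class to them, and where a whole thing is asked for, a point or a joint stands for the part that bears it (a point fixed in the world has none). Each returns a list of dicts, best first, with "p" (0 to 1); they miss things now and then, are a little off and sometimes report something else, mostly with a low value. They report only what shows in the picture. A call takes as long as a camera call.
- spotter.outline_of(camera, target): "region" (420x560 bool, what is visible of it) and "rect" ([left, top, width, height] in pixels, round what is visible of it).
- spotter.place_of(camera, target): "location" ([column, row] in pixels: a listed point, or the origin of a listed thing).
The state is a dict: "clock": time; "joint_pos": joint angles; "qvel": joint speeds; "tau": joint torques, N m; "tool_pos": TCP position; "orientation": TCP orientation; "force": force on the tool from outside, world axes, zero at the start; "moment": the same for the moment, N m; "opening": finger opening in m; "gripper_force": force on a finger pad.
Only numpy, scipy, OpenCV 4.12 (cv2) and the standard library are available. Lean on these libraries where they do the work, as an engineer would, in place of code of your own. Each camera call takes 0.05 s, during which the arm holds its last target. There are 200 camera calls.

## Task

Before honing the chisels, load the thin steel sharpening plate into its wooden holder. It lies too flat to be picked up off the bench, so slide it out between the wax tin and the perch block until it overhangs the right-hand end of the bench far enough to be pinched by its two long sides, and carry it off from there. Enter it level at the holder's open mouth, push it fully home under the steel clip against the end stop, let go, and leave everything else where it is.

Things in the scene. Friction and masses are not known exactly. Their poses are not given: they have to be found in the camera images.
- sharpening_plate: thin flat steel sharpening plate with a pattern of dark dots, 150 x 60 x 4 mm, about 0.2 kg, loose and flat on the bench. Origin: centre of its underside; x along its 150 mm, y across its 60 mm, z up. Its two ends are alike: either may overhang or go into the holder first. Its centre must stay on the bench or it tips over the edge
- bench_end (a point): point on the upper edge of the bench's right-hand end, which is straight, upright and parallel to x; bench top z = 0, 26 mm thick there, with free air beyond it and beneath it down to the floor
- plate_end_a (a point): middle of the plate's end face at its own x = +75 mm, at mid thickness
- plate_end_b (a point): middle of the plate's end face at its own x = -75 mm, at mid thickness
- plate_holder: wooden holder fixed to the bench left of the plate, 160 x 104 mm, flat bed 34 mm above the bench. Origin: centre of its underside, at bench height; x points from the open mouth (x = -80 mm) to the end stop (face at x = +55 mm), z up. With the plate fully home, touching the stop, the plate's centre lies at x = -20 mm and its rear end stands 15 mm out past the mouth
- holder_mouth (a point): middle of the bed's edge at the open mouth, at bed height. The bed runs between two side strips 3 mm high, inner faces 63.4 mm apart (1.7 mm play on each side of the plate); over the first 22 mm at the mouth they splay out to 78 mm apart
- holder_stop (a point): middle of the foot of the end stop's face, at bed height: where the plate's leading end must come. The stop's top is 45 mm above the bench; a steel clip 46 mm wide juts from it 12 mm back over the bed, its underside 11 mm above the bed, its top 47 mm above the bench
- vice_side (a point): middle of the side of the fixed bench vice that faces the plate's way to the gap; the vice is up to 122 mm high and reaches 70 mm along y either way from here, on the robot's side of this point
- cabinet_front (a point): foremost knob of the fixed drawer cabinet (a drawer stands a little open); the cabinet is 205 mm high and reaches from here 75 mm towards the bench's right-hand end and 225 mm to the left. Gripper and plate must pass between it and the vice
- wax_tin: round wax tin, 67 mm across and 36 mm high, near the bench's right-hand end, on one side of the gap that the plate goes through (nearer the robot or nearer the cabinet). Origin: centre of its underside
- perch_block: plain sawn wooden block, 50 x 95 x 28 mm, near the bench's right-hand end across the gap from the wax tin; the gap between them is 105 to 115 mm wide. Origin: centre of its underside; x across its 50 mm, y along its 95 mm
- square: try square, 120 x 177 x 17 mm, lying on the bench; bystander
- hole_plug: round wooden plug, a disc 46 mm across and 20 mm high, in front of the cabinet's left end; bystander

How it is judged:
By the outcome, as a careful person would: the job done as asked, in the order asked, and still so for the second after the job is handed in, with the robot touching nothing.
It also fails if it takes over 72 s, if anything falls off the work surface, if the arm or the gripper's body presses on something with over 40 N, if the wrist force passes 120 N, or if a joint passes its speed limit or range.

## Working session

There is one attempt and no reset: what is moved stays moved. The work goes in short steps, Python scripts to look and compute and a shell command to move; the robot and the scene stay as the last step left them, time stands still between calls to the robot, and variables do not carry over. Pictures are saved under pics/ and viewed, at most 10 in all, crops included, and the job is handed in when it is done.

```bash
ls; mkdir -p pics; cat > h.py <<'E'
import numpy as np, cv2
from plant import get_obs, eyes, ctrl, spotter
def ray(cam,px):
    m=eyes.camera_model(cam);K=np.array([[m['fx'],0,m['cx']],[0,m['fy'],m['cy']],[0,0,1]])
    u=cv2.undistortPoints(np.array([[px]],float),K,np.array(m['D'],float))[0,0]
    T=np.array(m['extrinsics']);return T[:3,3],T[:3,:3]@np.array([u[0],u[1],1])
def onz(cam,px,z):
    o,d=ray(cam,px);return o+d*(z-o[2])/d[2]
def tri(a,pa,b,pb):
    o1,d1=ray(a,pa);o2,d2=ray(b,pb)
    A=np.stack([d1,-d2],1);s=np.linalg.lstsq(A,o2-o1,rcond=None)[0]
    p,q=o1+s[0]*d1,o2+s[1]*d2;return (p+q)/2,np.linalg.norm(p-q)
E
python3 - <<'E'
from h import *
np.set_printoptions(precision=4,suppress=True)
ims={c:eyes.snapshot(c) for c in("scene","side")}
for c in ims: cv2.imwrite(f'pics/{c}0.png',ims[c])
for t,z in dict(sharpening_plate=0,bench_end=0,plate_end_a=.002,plate_end_b=.002,plate_holder=0,holder_mouth=.034,holder_stop=.034,vice_side=None,cabinet_front=None,wax_tin=0,perch_block=0,square=0,hole_plug=0).items():
    L={}
    for c in ims:
        r=spotter.place_of(c,t)
        for k in r[:2]:
            print(t,c,np.round(k['location']),round(k['p'],2),None if z is None else onz(c,k['location'],z)[:2])
        if r:L[c]=r[0]['location']
    if len(L)==2:print('   tri',*tri('scene',L['scene'],'side',L['side']))
print(get_obs())
E
```

```text
pics
sharpening_plate scene [282. 248.] 0.88 [0.5384 0.2072]
sharpening_plate side [268. 239.] 0.72 [0.534  0.2069]
   tri [0.5323 0.2129 0.0048] 0.0017789244778884622
bench_end scene [183. 288.] 0.44 [0.5635 0.4635]
bench_end side [315. 166.] 0.93 [ 0.5128 -0.1561]
   tri [0.3199 0.5954 0.3186] 0.28760310812317974
plate_end_a scene [309. 237.] 0.85 [0.5265 0.1235]
plate_end_a scene [257. 260.] 0.64 [0.5373 0.286 ]
plate_end_a side [255. 254.] 0.6 [0.5451 0.2665]
   tri [0.5219 0.2078 0.0052] 0.11214894726765401
plate_end_b scene [309. 237.] 0.85 [0.5265 0.1235]
plate_end_b scene [257. 260.] 0.64 [0.5373 0.286 ]
plate_end_b side [255. 254.] 0.6 [0.5451 0.2665]
   tri [0.5219 0.2078 0.0052] 0.11214894726765401
plate_holder scene [185. 289.] 0.8 [0.5576 0.4638]
plate_holder side [211. 316.] 0.71 [0.5656 0.4604]
   tri [ 0.5693  0.4553 -0.0083] 0.00013481674348452048
holder_mouth scene [214. 255.] 0.66 [0.5743 0.3721]
holder_mouth side [228. 278.] 0.56 [0.5596 0.3831]
   tri [0.5532 0.3916 0.0475] 0.003471016039879419
holder_stop scene [164. 282.] 0.66 [0.5584 0.5092]
holder_stop side [
[... 558 characters left out ...]
43]
   tri [ 0.3554  0.2334 -0.0076] 0.005890256731039156
hole_plug scene [227. 239.] 0.81 [0.664  0.2574]
hole_plug side [209. 240.] 0.53 [0.672  0.2561]
   tri [ 0.6769  0.2472 -0.0083] 0.0019730693051006843
{'clock': 1.4, 'joint_pos': array([-52.6476,  20.5468,   0.6827,  -0.    , -70.1359, -16.5084]), 'qvel': array([ 0.0125,  0.0158,  0.0247,  0.0413,  0.0504, -0.0058]), 'tau': array([ -0.0002, -58.2389,  29.329 ,   7.0021,   0.0124,  -0.    ]), 'tool_pos': array([ 0.2402, -0.6308,  0.2266]), 'orientation': array([ 180.    ,    0.    , -159.1559]), 'force': array([0.0485, 0.4992, 0.4634]), 'moment': array([ 0.0066, -0.007 , -0.0099]), 'gripper_force': 0.0, 'opening': 0.08736169581060843}
```

```bash
python3 -c "
import cv2,numpy as np
a=cv2.imread('pics/scene0.png');b=cv2.imread('pics/side0.png')
cv2.imwrite('pics/s1.png',cv2.resize(a[110:350,100:420],None,fx=2.5,fy=2.5,interpolation=3))
cv2.imwrite('pics/s2.png',cv2.resize(b[110:350,130:450],None,fx=2.5,fy=2.5,interpolation=3))"
```

```text
(no output)
```

View pics/s1.png

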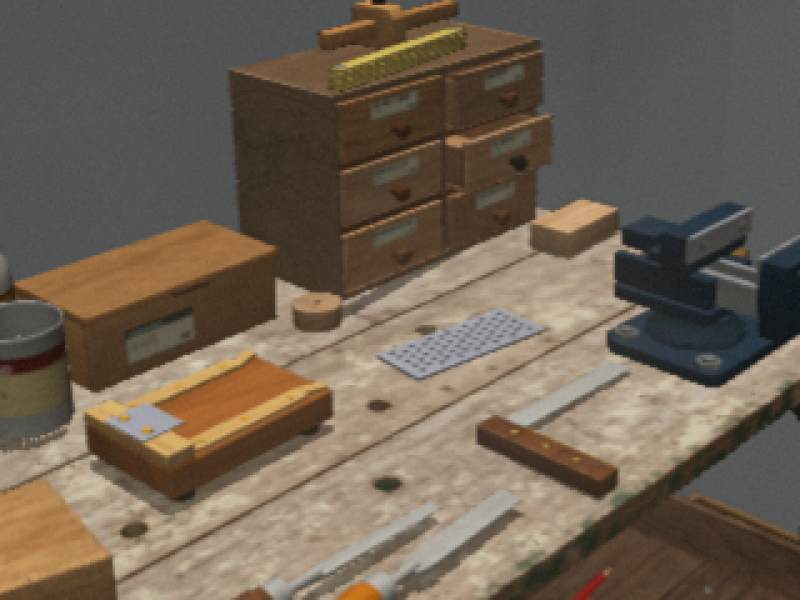

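View pics/s2.png

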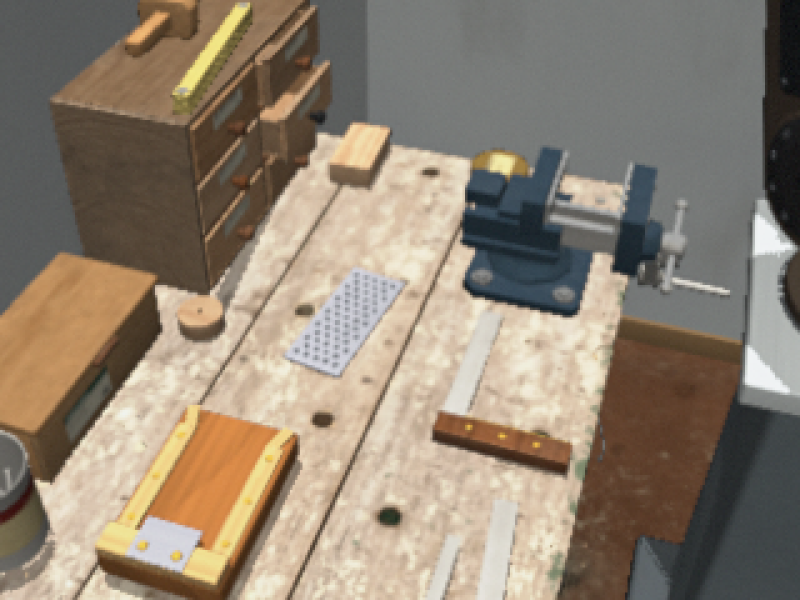

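The scene view has the plate at about (282,248), the holder at (185,289) and the perch block at (331,204). The side view shows the plate at (268,239), the vice, and the tin behind it at about (330,175). The bench end and the tin are poorly seen, so I'll look from the wrist on the way.

```bash
python3 -m crank '[0,0,0,-43.8,33.6,-10,1, 0,0,0,-43.8,33.6,-10,1, 0,0,0,-43.8,33.6,-10,1, 0,0,0,-43.8,33.6,-10,1, 0,0,0,-43.8,33.6,-10,1]' | tail -3
python3 -m crank '[0,0,0,-43.8,33.6,-10,1, 0,0,0,-43.8,33.6,-10,1, 0,0,0,-43.8,33.6,-10,1, 0,0,0,-43.8,33.6,-10,1, 0,0,0,-43.8,33.6,-10,1]'
python3 -m crank '[0,0,0.182,0,0,0,1, 0,0,0.182,0,0,0,1, 0,0,0,0,0,0,1, 0,0,0,0,0,0,1]'
cat >look.py <<'E'
from h import *; import sys
np.set_printoptions(precision=4,suppress=True)
im=eyes.snapshot('wrist');cv2.imwrite('pics/'+sys.argv[1]+'.png',im)
print(np.array(eyes.camera_model('wrist')['extrinsics']))
Z=dict(sharpening_plate=0,bench_end=0,plate_end_a=.002,plate_holder=0,holder_mouth=.034,holder_stop=.034,vice_side=.06,cabinet_front=.106,wax_tin=0,perch_block=0)
for t in sys.argv[2:]:
    for k in spotter.place_of('wrist',t)[:2]: print(t,np.round(k['location']),round(k['p'],2),onz('wrist',k['location'],Z[t])[:2])
E
python3 look.py w1 bench_end vice_side cabinet_front wax_tin perch_block sharpening_plate plate_end_a
```

```text
force: [1.8, -1.1, 0.4]
opening: 0.0875
gripper_force: 0.0
clock: 2.65
tool_pos: [0.5306, -0.1593, 0.3273]
orientation: [-180.0, 0.0, -159.1]
force: [1.3, -1.3, 0.0]
opening: 0.0876
gripper_force: 0.0
clock: 3.15
tool_pos: [0.5298, -0.1611, 0.3266]
orientation: [180.0, 0.0, -179.8]
force: [-1.1, -0.8, 0.2]
opening: 0.0875
gripper_force: 0.0
[[-0.0044  0.9692  0.2461  0.4642]
 [ 1.      0.0036  0.0034 -0.1606]
 [ 0.0024  0.2461 -0.9692  0.4852]
 [ 0.      0.      0.      1.    ]]
bench_end [307. 136.] 0.81 [ 0.5004 -0.1309]
vice_side [502. 100.] 0.74 [0.4546 0.0829]
wax_tin [356.  95.] 0.68 [ 0.4502 -0.0706]
perch_block [353. 221.] 0.67 [ 0.6137 -0.0669]
sharpening_plate [551. 163.] 0.58 [0.5333 0.1984]
plate_end_a [503. 157.] 0.7 [0.5255 0.128 ]
```

View pics/w1.png

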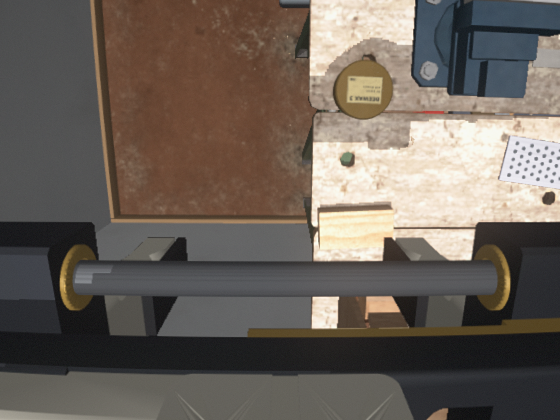

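The picture shows the bench edge at column ~311, the tin at (363,88), the block's top across columns 319-394 and rows 206-250, and the plate's near end at (503,157). The edge comes out near y = -0.127. Now I'll look down on the plate.

```bash
python3 -m crank '[0,0,0,0,60,0,1, 0,0,0,0,60,0,1, 0,0,0,0,60,0,0.5, 0,0,0,0,60,0,0.5, 0,0,0,0,60,0,0.5]' >/dev/null
python3 -m crank '[0,0,0,0,60,0,0.5, 0,0,0,0,0,0,0.5, 0,0,0,0,0,0,0.5]'
cat >>h.py <<'E'
def rect(cam,target,z):
    r=spotter.outline_of(cam,target)[0]
    ys,xs=np.nonzero(r['region']);c=cv2.convexHull(np.stack([xs,ys],1).astype(np.float32))[:,0]
    P=np.array([onz(cam,p,z)[:2] for p in c]).astype(np.float32)
    return r['p'],cv2.minAreaRect(P*1000)
E
python3 - <<'E'
from h import *
w=cv2.imread('pics/w1.png')
for p in [(311,50),(312,150),(312,200),(313,320)]:print('edge',onz('wrist',p,0)) if 0 else None
E
python3 look.py w2 sharpening_plate vice_side holder_mouth holder_stop
python3 -c "
from h import *
for t,z in (('sharpening_plate',.004),): print(rect('wrist',t,z), rect('scene',t,z))"
```

```text
clock: 4.55
tool_pos: [0.5299, 0.1991, 0.3264]
orientation: [-180.0, -0.0, -179.9]
force: [-0.1, -0.8, -0.7]
opening: 0.0439
gripper_force: 0.0
[[-0.0014  0.9693  0.2459  0.4644]
 [ 1.      0.0008  0.0024  0.1992]
 [ 0.0021  0.2459 -0.9693  0.4851]
 [ 0.      0.      0.      1.    ]]
sharpening_plate [284. 162.] 0.66 [0.5351 0.1993]
vice_side [150.  94.] 0.68 [0.4503 0.0529]
holder_mouth [428. 190.] 0.85 [0.5646 0.377 ]
holder_stop [534. 184.] 0.93 [0.5565 0.5139]
(0.89, ((535.4905395507812, 201.25436401367188), (150.49237060546875, 61.106014251708984), 82.71116638183594)) (0.79, ((531.8562622070312, 201.0291748046875), (156.78395080566406, 67.91075897216797), 82.88694763183594))
```

View pics/w2.png

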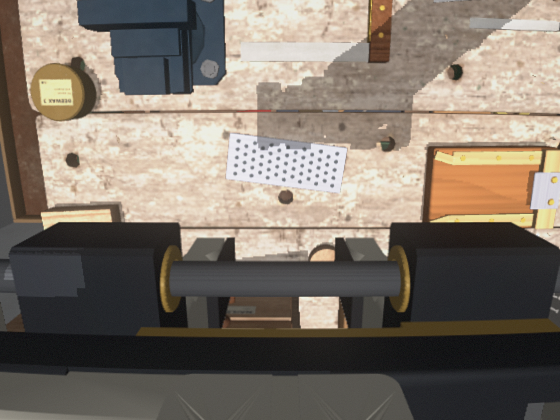

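The plate's centre is near (284,162). Its pose is about (0.535, 0.201) with its axis at 82.7°, and the holder points at ~93°. I'll press on its rear half, with the fingers narrowed and lined up with its length.

```bash
python3 -m crank '[0,0,0,-9,34,0,0.25, 0,0,0.127,0,0,60,0.25, 0,0,0,0,0,60,0.25, 0,0,0,0,0,60,0.25, 0,0,0,0,0,60,0.25]'
python3 -m crank '[0,0,0,0,0,50,0.25, 0,0,0,0,0,15,0.25, 0,0,0,0,0,10,0.25, 0,0,0,0,0,0,0.25]'
python3 -m crank '[0,0,0,0,0,3,0.25, 0,0,0,0,0,2,0.25, 0,0,0,0,0,0,0.25]'
```

```text
clock: 5.52
tool_pos: [0.5393, 0.2327, 0.0853]
orientation: [179.9, 0.1, 172.7]
force: [0.4, -0.7, 0.1]
opening: 0.0219
gripper_force: 0.0
clock: 6.02
tool_pos: [0.5398, 0.2335, 0.0126]
orientation: [179.9, 0.1, 172.7]
force: [0.5, -0.1, -0.4]
opening: 0.0222
gripper_force: 0.0
clock: 6.4
tool_pos: [0.5392, 0.2332, 0.007]
orientation: [180.0, 0.0, 172.7]
force: [-0.7, -0.8, -0.7]
opening: 0.0218
gripper_force: 0.0
```

```bash
python3 -m crank '[0,0,0,0,0,2,0.25, 0,0,0,0,0,0,0.25]'
python3 -m crank '[0,0,0,0,0,2,0.25, 0,0,0,0,0,0,0.25]'
```

```text
clock: 6.65
tool_pos: [0.5389, 0.233, 0.0044]
orientation: [-180.0, -0.0, 172.7]
force: [0.4, -0.5, -0.3]
opening: 0.022
gripper_force: 0.0
clock: 6.9
tool_pos: [0.5391, 0.2331, 0.0042]
orientation: [180.0, 0.0, 172.7]
force: [-6.9, -1.0, 16.8]
opening: 0.0218
gripper_force: 8.4
```

```bash
python3 -m crank '[0,0,-0.032,-2.5,-20,0,0.25, 0,0,-0.032,-2,-20,0,0.25, 0,0,-0.032,-1.2,-20,0,0.25, 0,0,-0.032,-0.6,-20,0,0.25, 0,0,0,0,0,0,0.25]'
python3 -c "
from h import *
eyes.snapshot('side');eyes.snapshot('scene')
im=eyes.snapshot('wrist')
for c in ('side','wrist'): print(rect(c,'sharpening_plate',.004))"
```

```text
clock: 7.52
tool_pos: [0.5411, 0.1526, 0.0042]
orientation: [179.9, 0.2, -179.9]
force: [3.6, -4.8, 8.7]
opening: 0.0222
gripper_force: 4.5
(0.65, ((536.0084228515625, 199.97171020507812), (156.53863525390625, 63.27955627441406), 81.53231048583984))
(0.84, ((534.6248779296875, 200.8127899169922), (150.23793029785156, 60.019683837890625), 82.34561920166016))
```

The plate stayed put because the fingers slid over it. I'll push on its rear end instead, with the shut fingers just above the bench and a straight face so that the plate also lines up.

```bash
python3 -m crank '[0,0,0,0,0,-30,0, 0,0,0,8,60,0,0, 0,0,0,0,60,0,0, 0,0,0,0,58,0,0, 0,0,0,0,0,0,0]'
python3 -m crank '[0,0,0,0,0,20,0, 0,0,0,0,0,0,0, 0,0,0,0,0,0,0]'
```

```text
clock: 8.4
tool_pos: [0.531, 0.3349, 0.0324]
orientation: [179.9, 0.1, -179.7]
force: [0.4, -1.2, -0.1]
opening: 0.0005
gripper_force: 0.0
clock: 8.78
tool_pos: [0.5311, 0.3303, 0.0129]
orientation: [-180.0, 0.0, -180.0]
force: [-0.0, -0.2, 0.4]
opening: 0.0008
gripper_force: 0.0
```

```bash
python3 -m crank '[0,0,0,-2,0,9,0, 0,0,0,0,0,2,0, 0,0,0,0,0,0,0]'
python3 -m crank '[0,0,0,0,-15,0,0, 0,0,0,0,-15,0,0, 0,0,0,0,-15,0,0, 0,0,0,0,-15,0,0, 0,0,0,0,0,0,0]'
python3 -c "
from h import *
im=eyes.snapshot('wrist');cv2.imwrite('pics/w3.png',im)
print(rect('wrist','sharpening_plate',.004))"
```

```text
clock: 9.15
tool_pos: [0.5328, 0.3305, 0.0014]
orientation: [-180.0, -0.0, -180.0]
force: [-0.4, 0.2, 0.1]
opening: 0.0005
gripper_force: 0.0
clock: 9.78
tool_pos: [0.5328, 0.2692, 0.0017]
orientation: [-180.0, -0.0, 180.0]
force: [0.8, -0.2, 0.2]
opening: 0.0005
gripper_force: 0.0
(0.94, ((538.7169189453125, 194.70416259765625), (115.9876937866211, 60.57832336425781), 84.2460708618164))
```

View pics/w3.png

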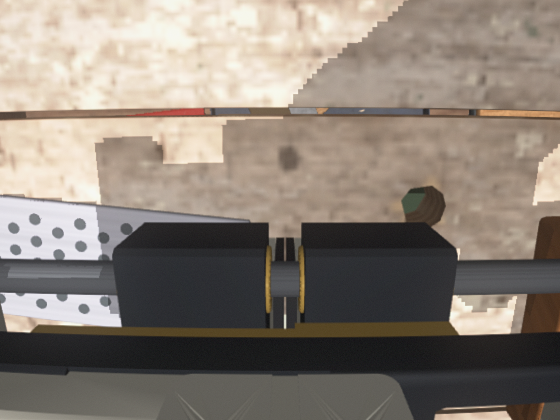

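The plate's rear corner shows at (250,218), just ahead of the shut fingers at ~(285,240), so contact is being made. I'll keep pushing.

```bash
for i in 1 2; do :; done
python3 -m crank '[0,0,0,0,-15,0,0, 0,0,0,0,-15,0,0, 0,0,0,0,-15,0,0, 0,0,0,0,-15,0,0, 0,0,0,0,-15,0,0]' >/dev/null
python3 -m crank '[0,0,0,0,-15,0,0, 0,0,0,0,-15,0,0, 0,0,0,0,-10,0,0, 0,0,0,0,0,0,0]'
cat > m.py <<'E'
from h import *
for c in ('side','scene','wrist'):
    eyes.snapshot(c)
    try: print(c,rect(c,'sharpening_plate',.004), [np.round(onz(c,k['location'],.002)[:2],3) for k in spotter.place_of(c,'plate_end_a')[:2]])
    except Exception as e: print(c,e)
E
python3 m.py
```

```text
clock: 11.0
tool_pos: [0.5326, 0.1546, 0.0014]
orientation: [-180.0, -0.0, 180.0]
force: [0.2, 0.4, -0.0]
opening: 0.0003
gripper_force: 0.0
side (0.61, ((523.1221923828125, 65.21714782714844), (11.876012802124023, 143.20240783691406), 2.342459201812744)) [array([0.539, 0.006])]
scene (0.73, ((544.5142211914062, 64.1413803100586), (64.35791015625, 155.49928283691406), 1.8232511281967163)) [array([0.542, 0.148]), array([ 0.552, -0.01 ])]
wrist list index out of range
```

```bash
python3 -m crank '[0,0,0,0,8,0,0, 0,0,0,-13,0,0,0, 0,0,0,0,-12,0,0, 0,0,0,0,-15,0,0, 0,0,0,0,-15,0,0]' >/dev/null
python3 -m crank '[0,0,0,0,-15,0,0, 0,0,0,0,-15,0,0, 0,0,0,0,-15,0,0, 0,0,0,0,-15,0,0, 0,0,0,0,0,0,0]'
python3 m.py; python3 -c "
from h import *
cv2.imwrite('pics/sc4.png',cv2.resize(eyes.snapshot('scene')[150:300,220:420],None,fx=4,fy=4,interpolation=3))"
```

```text
clock: 12.65
tool_pos: [0.5455, 0.0603, 0.0014]
orientation: [-180.0, -0.1, 180.0]
force: [0.7, 0.0, 0.2]
opening: 0.0005
gripper_force: 0.0
side (0.62, ((529.1749877929688, -28.709335327148438), (29.68872833251953, 153.07901000976562), 0.48169776797294617)) [array([ 0.546, -0.092]), array([0.548, 0.031])]
scene (0.75, ((546.9669799804688, -17.220245361328125), (51.125389099121094, 143.85923767089844), 18.423097610473633)) [array([ 0.554, -0.121]), array([0.539, 0.049])]
wrist (0.6, ((542.864013671875, -14.056922912597656), (60.779945373535156, 119.1975326538086), 0.3838556706905365)) []
```

View pics/sc4.png

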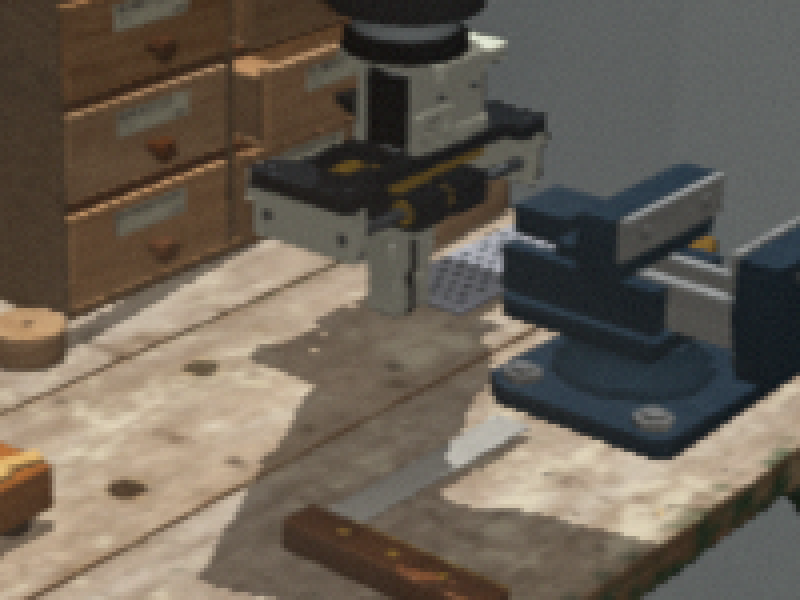

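The fingers stand behind the plate's rear end at about (395,300), and the plate runs straight past the vice. One more stage of pushing, then a look from above.

```bash
python3 -m crank '[0,0,0,0,-15,0,0, 0,0,0,0,-15,0,0, 0,0,0,0,-15,0,0, 0,0,0,0,-15,0,0, 0,0,0,0,-5,0,0]'
python3 -m crank '[0,0,0,0,0,0,0, 0,0,0,0,40,-40,0, 0,0,0,0,0,-60,0.6, 0,0,0,0,0,-60,1, 0,0,0,0,0,-60,1]'
python3 -m crank '[0,0,0,0,-50,-60,1, 0,0,0,0,-60,-20,1, 0,0,0,0,-30,0,1, 0,0,0,0,0,0,1, 0,0,0,0,0,0,1]'
python3 look.py w5 bench_end wax_tin perch_block
python3 - <<'E'
from h import *
print(rect('wrist','sharpening_plate',.004),rect('wrist','perch_block',.028),rect('wrist','wax_tin',.036))
im=cv2.imread('pics/w5.png')
E
```

```text
clock: 13.78
tool_pos: [0.546, -0.0045, 0.0016]
orientation: [180.0, 0.0, 180.0]
force: [-0.0, 1.5, 1.7]
opening: 0.0004
gripper_force: 1.0
clock: 14.4
tool_pos: [0.5455, 0.037, 0.2235]
orientation: [-180.0, -0.0, -179.9]
force: [1.5, 1.1, -1.2]
opening: 0.0243
gripper_force: 0.0
clock: 15.02
tool_pos: [0.5459, -0.0923, 0.289]
orientation: [-180.0, -0.0, -180.0]
force: [-1.0, -0.0, 0.5]
opening: 0.075
gripper_force: 0.0
[[-0.0028  0.9695  0.2452  0.4805]
 [ 1.      0.0022  0.003  -0.0913]
 [ 0.0024  0.2452 -0.9695  0.4476]
 [ 0.      0.      0.      1.    ]]
bench_end [251. 121.] 0.97 [ 0.4967 -0.1292]
bench_end [283. 160.] 0.19 [ 0.543  -0.0923]
wax_tin [303.  79.] 0.96 [ 0.4501 -0.0688]
wax_tin [250. 121.] 0.53 [ 0.4975 -0.1304]
perch_block [303. 220.] 0.8 [ 0.6164 -0.0672]Traceback (most recent call last):
  File "<stdin>", line 2, in <module>
  File "h.py", line 14, in rect
    r=spotter.outline_of(cam,target)[0]
      ~~~~~~~~~~~~~~~~~~~~~~~~~~~~~~^^^
IndexError: list index out of range
```

View pics/w5.png

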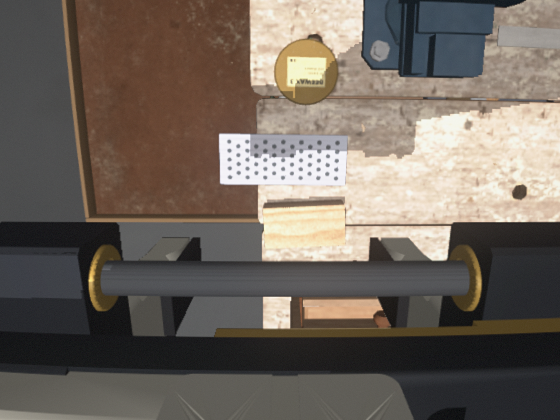

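The plate overhangs the edge at column ~259, with corners at about (220,134), (348,136), (346,185) and (220,184). It lies square in the gap between the tin (306,72) and the block (304,225). I'll turn these pixels into lengths.

```bash
python3 - <<'E'
from h import *
for p in [(220,134),(348,136),(346,185),(220,184)]:print('pl',onz('wrist',p,.004)[:2])
im=cv2.imread('pics/w5.png')
g=cv2.cvtColor(im,6).astype(int)
for r in(105,115,125,190,195,200): print(r,g[r,246:270], onz('wrist',(259,r),0)[1])
for p in [(266,207),(345,203)]:print('blk',onz('wrist',p,.028)[:2])
for p in [(275,72),(338,72),(306,104)]:print('tin',onz('wrist',p,.036)[:2])
E
```

```text
pl [ 0.51200381 -0.16502998]
pl [ 0.51380754 -0.01631635]
pl [ 0.57197395 -0.01626816]
pl [ 0.57121581 -0.16714064]
105 [ 83  80  83  84  84  85  81  81  81  84 118 129 123 109  98 106 108 106
 116 136 150 160 159 155] -0.11961481125093106
115 [ 82  82  83  85  86  86  86  87  85  85 106 141 145 134 130 132 138 149
 156 161 163 164 163 161] -0.11973524690286612
125 [ 85  85  85  85  89  98  99  94  95  95  91 149 169 172 172 177 183 185
 182 180 181 182 178 178] -0.11986000551467424
190 [ 87  87  89  88  91  92  94  94  93  91  91 114 231 236 231 225 227 228
 232 232 231 229 231 235] -0.12078263933991246
195 [ 93  92  90  92  94  93  92  94  93  90  88 103 197 218 226 234 235 235
 231 225 217 223 232 237] -0.12086214915627977
200 [ 92  93  93  97  95  95  94  94  93  90  87 111 225 232 229 223 226 232
 237 236 225 166 153 158] -0.12094296042325106
blk [ 0.59310021 -0.11115616]
blk [ 0.58809432 -0.02056639]
tin [ 0.44562464 -0.10034602]
tin [ 0.44519215 -0.0347272 ]
tin [ 0.4780726  -0.06760773]
```

```bash
python3 -m crank '[0,0,0,2,57,0,0, 0,0,0,0,57,0,0, 0,0,0,0,0,60,0, 0,0,0,0,0,60,0, 0,0,0,0,0,60,0]' >/dev/null
python3 -m crank '[0,0,0,0,0,60,0, 0,0,0,0,0,25,0, 0,0,0,0,0,0,0, 0,0,0,0,0,0,0]'
```

```text
clock: 16.4
tool_pos: [0.545, 0.022, 0.0255]
orientation: [180.0, 0.1, -179.9]
force: [-0.3, 0.8, 0.4]
opening: 0.0041
gripper_force: 0.0
```

```bash
python3 -m crank '[0,0,0,0,0,23.5,0, 0,0,0,0,0,0,0, 0,0,0,0,-15,0,0, 0,0,0,0,-15,0,0, 0,0,0,0,-8,0,0]'
python3 -m crank '[0,0,0,0,-5.5,0,0, 0,0,0,0,0,0,0, 0,0,0,0,15,-20,0, 0,0,0,0,0,-60,0.5, 0,0,0,0,-30,-60,1]'
python3 -m crank '[0,0,0,0,-60,-60,1, 0,0,0,0,-60,-60,1, 0,0,0,0,0,0,1, 0,0,0,0,0,0,1]'
python3 look.py w6 bench_end 
python3 -c "
from h import *
print(rect('wrist','sharpening_plate',.004))
g=cv2.cvtColor(cv2.imread('pics/w6.png'),6).astype(int)
for r in (115,200,205):
  d=np.diff(g[r,200:330]);k=200+d.argmax();print(r,k,onz('wrist',(k+.5,r),0))"
```

```text
clock: 17.02
tool_pos: [0.5451, -0.0173, 0.002]
orientation: [180.0, 0.1, -180.0]
force: [-0.1, 2.9, 4.2]
opening: 0.0003
gripper_force: 2.8
clock: 17.65
tool_pos: [0.5438, -0.0348, 0.1382]
orientation: [-180.0, -0.1, -179.8]
force: [0.7, -0.4, -0.4]
opening: 0.0151
gripper_force: 0.0
clock: 18.15
tool_pos: [0.5434, -0.1239, 0.2247]
orientation: [180.0, -0.0, 180.0]
force: [0.2, 0.8, -0.3]
opening: 0.0548
gripper_force: 0.0
[[-0.0017  0.9697  0.2441  0.4779]
 [ 1.      0.001   0.0029 -0.1228]
 [ 0.0026  0.2441 -0.9697  0.3828]
 [ 0.      0.      0.      1.    ]]
bench_end [274. 129.] 0.75 [ 0.4994 -0.1321]
(0.74, ((540.348876953125, -109.4404525756836), (150.66419982910156, 60.56447219848633), 88.59698486328125))
115 282 [ 0.48577989 -0.12347579  0.        ]
200 283 [ 0.57229937 -0.12228979  0.        ]
205 283 [ 0.57767362 -0.12227777  0.        ]
```

View pics/w6.png

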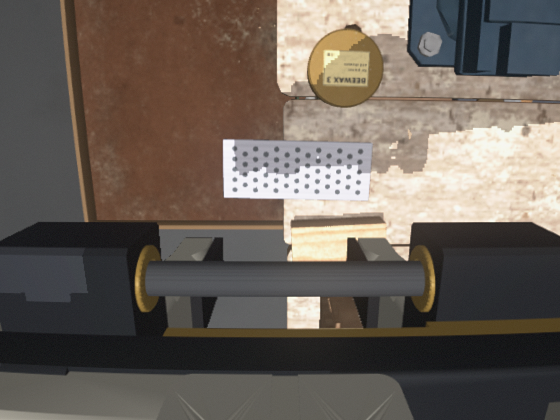

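The plate sits at (297,170) with ~62 mm overhanging the edge at column 283, and its centre is still 13 mm inside the edge. I'll turn the gripper across the plate, lower it just beyond the edge and pinch.

```bash
python3 -m crank '[0,0,-0.1718,0,0,0,1, 0,0,-0.1718,0,0,0,1, 0,0,-0.1718,0,0,0,1, 0,0,-0.1718,0,0,0,1, 0,0,-0.1718,0,0,0,1]' >/dev/null
python3 -m crank '[0,0,-0.1718,0,0,0,1, 0,0,-0.1718,0,0,0,1, 0,0,-0.1718,0,0,0,1, 0,0,-0.1718,0,0,0,1, 0,0,0,20,0,0,1]'
python3 -m crank '[0,0,0,0,0,50,1, 0,0,0,0,0,50,1, 0,0,0,0,0,50,1, 0,0,0,0,0,0,1, 0,0,0,0,0,0,1]'
```

```text
clock: 19.55
tool_pos: [0.5435, -0.1421, 0.2241]
orientation: [179.9, -0.0, -91.1]
force: [0.3, 1.1, 0.0]
opening: 0.0878
gripper_force: 0.0
clock: 20.18
tool_pos: [0.5447, -0.1431, 0.0763]
orientation: [-180.0, -0.0, -91.3]
force: [0.7, 0.2, 0.7]
opening: 0.0876
gripper_force: 0.0
```

```bash
python3 -m crank '[0,0,0,0,4.5,0,1, 0,0,0,0,0,40,1, 0,0,0,0,0,30,1, 0,0,0,0,0,15,1, 0,0,0,0,0,6.5,1]'
python3 -m crank '[0,0,0,0,0,0,1, 0,0,0,0,0,0,0.6, 0,0,0,0,0,0,0.6, 0,0,0,0,0,0,0.6, 0,0,0,0,0,0,0.6]'
```

```text
clock: 20.8
tool_pos: [0.54, -0.1443, -0.0151]
orientation: [-179.9, -0.1, -91.3]
force: [0.5, -8.5, 5.1]
opening: 0.0872
gripper_force: 3.7
clock: 21.42
tool_pos: [0.5382, -0.1441, -0.0153]
orientation: [179.9, -0.0, -91.4]
force: [-3.0, -5.4, -0.3]
opening: 0.059
gripper_force: 30.8
```

```bash
python3 -m crank '[0,0,0,3,0,0,0.6, 0,0,0,1,0,-10,0.6, 0,0,0,0,0,-20,0.6, 0,0,0,0,0,-30,0.6, 0,0,0,0,0,-30,0.6]'
python3 -m crank '[0,0,0,0,0,-40,0.6, 0,0,0,0,0,-40,0.6, 0,0,0,0,0,0,0.6, 0,0,0,0,0,0,0.6]'
python3 -c "
from h import *
cv2.imwrite('pics/sd7.png',cv2.resize(eyes.snapshot('side')[60:260,180:446],None,fx=3,fy=3,interpolation=3))"
```

```text
clock: 22.05
tool_pos: [0.5395, -0.1472, 0.0756]
orientation: [-179.9, 0.0, -91.4]
force: [0.6, 0.0, -2.2]
opening: 0.0592
gripper_force: 30.0
clock: 22.55
tool_pos: [0.5388, -0.147, 0.1539]
orientation: [-180.0, 0.0, -91.4]
force: [-1.3, 0.1, -2.1]
opening: 0.0592
gripper_force: 30.0
```

View pics/sd7.png

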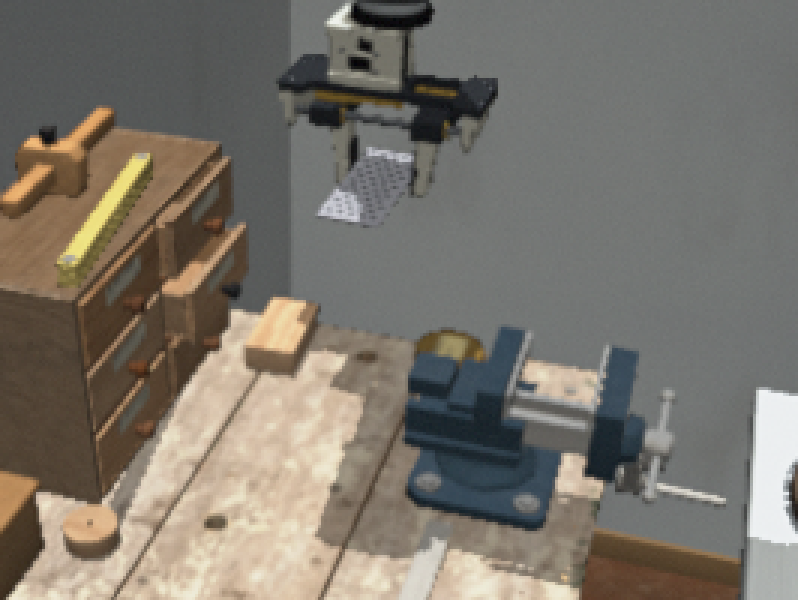

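The plate is gripped and hangs level at about (370,185) in the crop; tin and block are undisturbed. I'll carry it high, inboard of the cabinet, towards the holder.

```bash
python3 -m crank '[0,0,0,0,30,-30,0.6, 0,0,0,0,22,-30,0.6, 0,0,0,-45,0,0,0.6, 0,0,0,-55,0,0,0.6, 0,0,0,-55,0,0,0.6]' >/dev/null
python3 -m crank '[0,0,0,-55,0,0,0.6, 0,0,0,-55,0,0,0.6, 0,0,0,-55,0,0,0.6, 0,0,0,-55,0,0,0.6, 0,0,0,-45,0,0,0.6]'
python3 -m crank '[0,0,0,0,-25,0,0.6, 0,0,0,0,-25,0,0.6, 0,0,0,0,-15,0,0.6, 0,0,0,0,0,0,0.6, 0,0,0,0,0,0,0.6]'
python3 look.py w8 holder_mouth holder_stop
python3 - <<'E'
from h import *
for c in('scene','side'):
    eyes.snapshot(c)
    for k in spotter.place_of(c,'plate_end_a')[:2]+spotter.place_of(c,'holder_mouth')[:1]+spotter.place_of(c,'holder_stop')[:1]: print(c,k,onz(c,k['location'],.034))
print(onz('scene',(210,234),0),onz('scene',(138,265),0),onz('side',(194,242),0),onz('side',(148,300),0))
a,b=[spotter.place_of(c,'plate_end_a') for c in('scene','side')]
for i in a:
  for j in b: print(tri('scene',i['location'],'side',j['location']))
E
```

```text
clock: 23.85
tool_pos: [0.4963, 0.2756, 0.2121]
orientation: [179.9, -0.1, -91.3]
force: [1.2, -0.0, -2.8]
opening: 0.0588
gripper_force: 30.0
clock: 24.48
tool_pos: [0.5615, 0.2719, 0.2132]
orientation: [179.9, -0.0, -91.4]
force: [0.1, -0.3, -2.4]
opening: 0.0592
gripper_force: 30.0
[[-0.9997  0.0218  0.0053  0.5601]
 [ 0.0224  0.9686  0.2477  0.207 ]
 [ 0.0002  0.2477 -0.9688  0.372 ]
 [ 0.      0.      0.      1.    ]]
scene {'location': [267.0, 146.5], 'p': 0.96} [ 1.06118857 -0.29342565  0.034     ]
scene {'location': [206.0, 166.2], 'p': 0.78} [ 1.04517753 -0.00631201  0.034     ]
scene {'location': [213.8, 256.9], 'p': 0.62} [0.56763077 0.37927361 0.034     ]
scene {'location': [160.8, 282.1], 'p': 0.63} [0.56344517 0.51223234 0.034     ]
side {'location': [247.6, 163.9], 'p': 0.92} [ 0.69540648 -0.05106079  0.034     ]
side {'location': [214.9, 201.4], 'p': 0.6} [0.70515339 0.14956218 0.034     ]
side {'location': [227.4, 279.6], 'p': 0.58} [0.55873966 0.38641433 0.034     ]
side {'location': [196.0, 327.6], 'p': 0.81} [0.564498   0.51539108 0.034     ]
[0.71554755 0.26424519 0.        ] [0.70940812 0.46726316 0.        ] [0.70359217 0.27641821 0.        ] [7.09941572e-01 4.69612253e-01 1.11022302e-16]
(array([0.56436181, 0.22849482, 0.23040471]), np.float64(0.01101067841608174))
(array([0.56010348, 0.30000644, 0.22361818]), np.float64(0.11262909801908544))
(array([0.51444188, 0.39379343, 0.28181816]), np.float64(0.09294627445847152))
(array([0.5723208 , 0.3777956 , 0.22781656]), np.float64(0.007852981374760128))
```

View pics/w8.png

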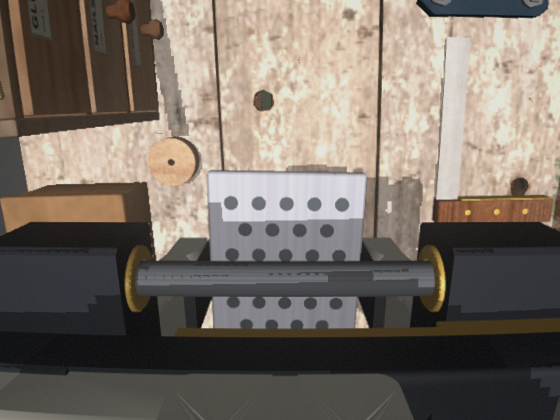

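The wrist view shows the plate's rear end at row 172 between columns 208 and 366, squarely held, and the holder hidden behind the gripper. I'll take the bed's exact line by colour from the earlier overhead picture (w2).

```bash
python3 - <<'E'
from h import *
m=eyes.camera_model('wrist');K=np.array([[m['fx'],0,m['cx']],[0,m['fy'],m['cy']],[0,0,1]]);D=np.array(m['D'])
print('rear',onz('wrist',(208,172),.234),onz('wrist',(366,172),.234), 'sides at row 225',onz('wrist',(209,220),.234),onz('wrist',(364,220),.234))
R=np.array([[-.0014,.9693,.2459],[1,.0008,.0024],[.0021,.2459,-.9693]]);o=np.array([.4644,.1992,.4851])
def z2(p,z):
    u=cv2.undistortPoints(np.array([[p]],float),K,D)[0,0];d=R@[u[0],u[1],1];return (o+d*(z-o[2])/d[2])[:2]
im=cv2.imread('pics/w2.png');h=cv2.cvtColor(im,cv2.COLOR_BGR2HSV)
for r in (170,185,200): print(r,[tuple(h[r,c]) for c in range(424,440,2)])
for c in (440,450,460,480,500,515,525):
    print(c,' '.join(f'{r}:{h[r,c,0]},{h[r,c,1]},{h[r,c,2]}' for r in list(range(146,172,2))+list(range(204,224,2))))
for p in [(430,185),(460,163),(525,165),(460,214),(525,217)]: print(p,z2(p,.034))
E
```

```text
rear [0.58953526 0.23060825 0.234     ] [0.53101177 0.23190198 0.234     ] sides at row 225 [0.59048983 0.24917168 0.234     ] [0.5312098  0.25048634 0.234     ]
170 [(np.uint8(15), np.uint8(53), np.uint8(205)), (np.uint8(13), np.uint8(99), np.uint8(90)), (np.uint8(12), np.uint8(118), np.uint8(78)), (np.uint8(13), np.uint8(121), np.uint8(80)), (np.uint8(12), np.uint8(144), np.uint8(136)), (np.uint8(13), np.uint8(153), np.uint8(209)), (np.uint8(13), np.uint8(150), np.uint8(223)), (np.uint8(13), np.uint8(152), np.uint8(222))]
185 [(np.uint8(15), np.uint8(56), np.uint8(140)), (np.uint8(13), np.uint8(129), np.uint8(81)), (np.uint8(12), np.uint8(123), np.uint8(85)), (np.uint8(12), np.uint8(132), np.uint8(95)), (np.uint8(13), np.uint8(150), np.uint8(189)), (np.uint8(13), np.uint8(151), np.uint8(224)), (np.uint8(13), np.uint8(151), np.uint8(224)), (np.uint8(13), np.uint8(149), np.uint8(224))]
200 [(np.uint8(14), np.uint8(105), np.uint8(75)), (np.uint8(12), np.uint8(118), np.uint8(78)), (np.uint8(14), np.uint8(126), np.uint8(79)), (np.uint8(13), np.uint8(150), np.uint8(158)), (np.uint8(13), 
[... 2013 characters left out ...]
:12,154,212 168:13,152,218 170:13,154,219 204:13,153,198 206:13,153,197 208:13,152,196 210:13,152,201 212:12,155,184 214:26,88,203 216:25,86,234 218:24,90,234 220:22,96,234 222:26,84,236
525 146:13,115,82 148:12,150,168 150:13,151,218 152:28,79,233 154:25,86,234 156:24,93,233 158:21,95,233 160:26,85,233 162:25,84,234 164:17,119,221 166:13,155,209 168:12,151,216 170:13,150,218 204:13,153,178 206:13,152,195 208:13,156,195 210:13,154,197 212:13,156,182 214:28,77,234 216:25,87,234 218:24,106,233 220:22,115,233 222:26,83,233
(430, 185) [0.55726358 0.37905614]
(460, 163) [0.52976172 0.41400969]
(525, 165) [0.53143185 0.49809728]
(460, 214) [0.59439718 0.42142883]
(525, 217) [0.59857652 0.50882233]
```

```bash
python3 - <<'E'
from h import *
m=eyes.camera_model('wrist');K=np.array([[m['fx'],0,m['cx']],[0,m['fy'],m['cy']],[0,0,1]]);D=np.array(m['D'])
R=np.array([[-.0014,.9693,.2459],[1,.0008,.0024],[.0021,.2459,-.9693]]);o=np.array([.4644,.1992,.4851])
def z2(p,z):
    u=cv2.undistortPoints(np.array([[p]],float),K,D)[0,0];d=R@[u[0],u[1],1];return (o+d*(z-o[2])/d[2])[:2]
for p,z in [((460,165),.037),((480,164.7),.037),((500,164.5),.037),((525,164.2),.037),((460,214),.034),((480,213.7),.034),((500,213.2),.034),((525,212.9),.034),((432,170),.034),((431.3,185),.034),((430,200),.034)]: print(p,z2(p,z))
E
```

```text
(460, 165) [0.531767   0.41284987]
(480, 164.7) [0.53118867 0.43801392]
(500, 164.5) [0.53070466 0.46352622]
(525, 164.2) [0.52999466 0.49595847]
(460, 214) [0.59439718 0.42142883]
(480, 213.7) [0.59404582 0.44762277]
(500, 213.2) [0.59343508 0.47413205]
(525, 212.9) [0.59310716 0.50791332]
(432, 170) [0.53861212 0.37981009]
(431.3, 185) [0.55725776 0.38069145]
(430, 200) [0.57626368 0.38087067]
```

```bash
python3 -m crank '[0,0,-0.043,-17,-4,0,0.6, 0,0,0,0,0,45,0.6, 0,0,0,0,0,45,0.6, 0,0,0,0,0,45,0.6, 0,0,0,0,0,35,0.6]'
python3 -m crank '[0,0,0,0,0,0,0.6, 0,0,0,0,0,0,0.6]'
```

```text
clock: 25.75
tool_pos: [0.5663, 0.2897, 0.0416]
orientation: [180.0, -0.0, -88.8]
force: [0.2, 0.0, -2.2]
opening: 0.0591
gripper_force: 30.0
clock: 26.0
tool_pos: [0.5675, 0.2902, 0.0449]
orientation: [-179.9, 0.0, -88.8]
force: [0.4, -0.8, -1.8]
opening: 0.0592
gripper_force: 30.0
```

```bash
python3 -m crank '[0,0,0,0,1.2,15,0.6, 0,0,0,0,0,8,0.6, 0,0,0,0,0,0,0.6, 0,0,0,0,0,0,0.6]'
```

```text
clock: 26.5
tool_pos: [0.5655, 0.2892, 0.0209]
orientation: [-180.0, 0.0, -88.9]
force: [0.2, -0.0, -2.8]
opening: 0.0594
gripper_force: 30.0
```

```bash
python3 -m crank '[0,0,0,-10,0,1,0.6, 0,0,0,-10,0,0,0.6, 0,0,0,-10,0,0,0.6, 0,0,0,0,0,0,0.6]'
python3 -m crank '[0,0,0,-10,0,0,0.6, 0,0,0,-10,0,0,0.6, 0,0,0,0,0,0,0.6]'
```

```text
clock: 27.0
tool_pos: [0.5647, 0.3207, 0.0196]
orientation: [-180.0, 0.0, -88.8]
force: [-1.9, 0.7, -1.3]
opening: 0.0591
gripper_force: 29.9
clock: 27.38
tool_pos: [0.5644, 0.3404, 0.0196]
orientation: [-180.0, 0.0, -88.8]
force: [-3.0, 1.1, -2.3]
opening: 0.0594
gripper_force: 29.9
```

```bash
python3 -m crank '[0,0,0,-8,0.8,0,0.6, 0,0,0,-8,0,0,0.6, 0,0,0,0,0,0,0.6]'
```

```text
clock: 27.75
tool_pos: [0.5636, 0.3562, 0.0198]
orientation: [-180.0, 0.0, -88.9]
force: [-0.3, -1.2, -1.8]
opening: 0.059
gripper_force: 30.0
```

```bash
python3 -m crank '[0,0,0,0,0,1,0.6, 0,0,0,0,0,0,0.6, 0,0,0,0,0,0,0.85, 0,0,0,0,0,0,0.85, 0,0,0,0,0,0,0.85]'
python3 -m crank '[0,0,0,0,0,-20,0.85, 0,0,0,0,0,-12,0.85, 0,0,0,35,0,0,0.25, 0,0,0,38,0,0,0.25, 0,0,0,0,0,0,0.25]'
python3 - <<'E'
from h import *
for c in('scene','side'):
    eyes.snapshot(c)
    try: print(c,rect(c,'sharpening_plate',.038))
    except Exception as e: print(e)
    for k in spotter.place_of(c,'plate_end_a')[:2]: print(k,onz(c,k['location'],.036))
E
```

```text
clock: 28.38
tool_pos: [0.5634, 0.3551, 0.0188]
orientation: [-180.0, 0.0, -88.9]
force: [0.4, -0.3, 0.4]
opening: 0.0739
gripper_force: 0.0
clock: 29.0
tool_pos: [0.5644, 0.2799, 0.051]
orientation: [180.0, -0.0, -89.0]
force: [-0.0, 0.4, 1.1]
opening: 0.05
gripper_force: 0.0
scene (0.91, ((562.2573852539062, 390.037353515625), (65.83700561523438, 155.1000518798828), 1.02054762840271))
{'location': [239.3, 245.1], 'p': 0.81} [0.56577105 0.30973422 0.036     ]
{'location': [184.3, 274.4], 'p': 0.59} [0.55131453 0.46704284 0.036     ]
side (0.97, ((562.906982421875, 390.17230224609375), (154.69406127929688, 64.54005432128906), 89.59453582763672))
{'location': [238.2, 256.6], 'p': 0.93} [0.5635811  0.31824266 0.036     ]
{'location': [208.9, 304.8], 'p': 0.86} [0.56476716 0.46024509 0.036     ]
```

```bash
python3 -m crank '[0,0,0,0,0,0,0.25, 0,0,0,0,0,19,0.25, 0,0,0,0,0,0,0.25, 0,0,0,-10,0,0,0.25, 0,0,0,-10,0,0,0.25]'
python3 -m crank '[0,0,0,-10,0,0,0.25, 0,0,0,-10,0,0,0.25, 0,0,0,-10,0,0,0.25, 0,0,0,0,0,0,0.25]'
python3 - <<'E'
from h import *
for c in('scene','side'):
    eyes.snapshot(c)
    try: print(c,rect(c,'sharpening_plate',.038))
    except Exception as e: print(e)
E
```

```text
clock: 29.92
tool_pos: [0.5647, 0.3033, 0.0324]
orientation: [-179.9, 0.0, -88.9]
force: [0.7, 0.0, -0.7]
opening: 0.022
gripper_force: 0.4
clock: 30.42
tool_pos: [0.5637, 0.3333, 0.0316]
orientation: [-180.0, 0.0, -88.9]
force: [-0.1, -0.5, -0.4]
opening: 0.0217
gripper_force: 0.0
scene (0.88, ((560.220703125, 421.2453918457031), (63.37714767456055, 149.27450561523438), 2.215655565261841))
side (0.81, ((560.8019409179688, 422.6505126953125), (59.54023361206055, 150.69606018066406), 1.1742868423461914))
```

```bash
python3 -m crank '[0,0,0,-6,0,0,0.25, 0,0,0,-6,0,0,0.25, 0,0,0,-3,0,0,0.25, 0,0,0,-1.5,0,0,0.25, 0,0,0,0,0,0,0.25]'
python3 -m crank '[0,0,0,-1,0,0,0.25, 0,0,0,-1,0,0,0.25, 0,0,0,0,0,0,0.25]'
python3 -m crank '[0,0,0,-1,0,0,0.25, 0,0,0,-1,0,0,0.25, 0,0,0,0,0,0,0.25]'
```

```text
clock: 31.25
tool_pos: [0.5634, 0.3489, 0.0316]
orientation: [-180.0, 0.0, -88.9]
force: [-0.5, -0.0, -0.8]
opening: 0.0214
gripper_force: 0.0
clock: 31.62
tool_pos: [0.5633, 0.3507, 0.0317]
orientation: [-180.0, 0.0, -88.9]
force: [-0.9, -1.0, -0.3]
opening: 0.022
gripper_force: 0.5
clock: 32.0
tool_pos: [0.5633, 0.3528, 0.0316]
orientation: [-180.0, 0.0, -88.9]
force: [0.7, -1.9, 0.2]
opening: 0.0219
gripper_force: 0.4
```

```bash
python3 -m crank '[0,0,0,-1,0,0,0.25, 0,0,0,-1,0,0,0.25, 0,0,0,0,0,0,0.25]'
python3 -m crank '[0,0,0,-1,0,0,0.25, 0,0,0,0,0,0,0.25]'
python3 -m crank '[0,0,0,-1,0,0,0.25, 0,0,0,0,0,0,0.25]'
```

```text
clock: 32.38
tool_pos: [0.5631, 0.3531, 0.0316]
orientation: [179.9, -0.1, -88.9]
force: [1.7, -7.1, 1.6]
opening: 0.0219
gripper_force: 3.5
clock: 32.62
tool_pos: [0.5631, 0.3532, 0.0316]
orientation: [179.9, -0.2, -88.9]
force: [1.1, -9.2, 3.5]
opening: 0.022
gripper_force: 4.9
clock: 32.88
tool_pos: [0.563, 0.3532, 0.0316]
orientation: [179.9, -0.3, -88.9]
force: [1.8, -13.1, 4.3]
opening: 0.0221
gripper_force: 6.4
```

It hit a firm stop where the plate should be home. I'll back off, rise and check.

```bash
python3 -m crank '[0,0,0,6,0,0,0.25, 0,0,0,20,0,0,0.25, 0,0,0,10,0,-30,0.25, 0,0,0,0,0,-60,0.25, 0,0,0,0,0,-60,0.25]' >/dev/null
python3 -m crank '[0,0,0,0,30,-50,0.25, 0,0,0,0,0,0,0.25, 0,0,0,0,0,0,0.25]'
python3 - <<'E'
from h import *
for c in('scene','side'):
    eyes.snapshot(c)
    try: print(c,rect(c,'sharpening_plate',.038))
    except Exception as e: print(e)
    for t,z in (('plate_end_a',.036),('holder_mouth',.034),('holder_stop',.034),('perch_block',0),('wax_tin',0),('square',0),('hole_plug',0)):
        for k in spotter.place_of(c,t)[:1]: print(t,round(k['p'],2),onz(c,k['location'],z)[:2].round(4))
E
```

```text
clock: 33.88
tool_pos: [0.5335, 0.3197, 0.2319]
orientation: [-180.0, 0.1, -88.9]
force: [-1.1, 0.2, -0.5]
opening: 0.0218
gripper_force: 0.0
scene (0.81, ((561.7405395507812, 435.22021484375), (63.32725143432617, 142.05154418945312), 1.4407142400741577))
plate_end_a 0.83 [0.5566 0.5181]
holder_mouth 0.64 [ 0.7514 -0.1307]
holder_stop 0.96 [0.5702 0.5093]
perch_block 0.73 [ 0.6186 -0.0739]
wax_tin 0.23 [0.6673 0.2493]
square 0.76 [0.3535 0.2378]
hole_plug 0.6 [0.6709 0.2429]
side (0.98, ((560.943115234375, 437.41766357421875), (60.46867752075195, 142.68482971191406), 1.08022940158844))
plate_end_a 0.68 [0.5572 0.5102]
holder_mouth 0.83 [0.5623 0.3802]
holder_stop 0.69 [0.5649 0.5134]
perch_block 0.55 [ 0.617  -0.0814]
wax_tin 0.69 [ 0.4491 -0.0701]
hole_plug 0.81 [0.6687 0.25  ]
```

```bash
python3 -c "
from plant import ctrl
print(ctrl.close_job())"
```

```text
the job is handed in; nothing more can be done
None
```

The plate is in the holder, pushed under the clip to a firm stop, with its rear end about 15 mm out past the mouth as specified. The gripper is clear, the things I re-measured (block, tin, square, plug) had not moved, and the job was handed in at about 34 s.

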